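# Open the scent tester on the blue wax

## Robot

A 6-joint arm with a two-finger parallel gripper is mounted at the origin on the work surface. World frame = base frame: x ahead of the robot, y to its left, z up, the work surface at z = 0. Lengths are in mm, angles in rad, forces in N, time in s.
With the tool pointing down it reaches from about 350 to 875 mm from the base axis. Payload 4.2 kg.
Tool frame: the origin (TCP) lies between the finger pads; the fingertips stand 17 mm ahead of it and the grasp point (between the pads) lies 2 mm behind it (nose_length is the distance from the TCP to the fingertips, in mm); z points along the fingers, y is the direction in which the jaws open and shut (so a half turn about z gives the same grasp; the last joint's range is limited). The gripper opens to 85 mm and grips with 20 to 120 N. Pads are 22 mm wide; open, the fingers measure 114 mm over their backs; the gripper's body (76 mm by 85 mm) begins 54 mm behind the grasp point. The pads swing forward as they close: fully open they stand 13 mm farther back than shut.
Start: joints at [-0.937, 0.385, 0.008, 0, -1.194, -0.259], TCP at [228.818, -581.586, 248.312] pointing down, gripper open.
Joint ranges: [-3.14, 3.14], [-1.21, 2.06], [-1.07, 1.41], [-3.16, 2.05], [-2.99, -0.16], [-3.1, 3.1]. Speed limits (rad/s): [2.79, 2.79, 3.14, 3.14, 3.14, 3.14].

## Interface

Orientations are given as a unit quaternion [x, y, z, w].
In Python, from bench import * gives the robot as it stands.
- The arm moves only by the tool jog_arm, never from a script. Its argument "increments" is a list of rows, each a list of 4 numbers: the shift along the tool's x, y, z in m, then the turn about the tool's z in degrees. A call has 1 to 10 rows; each row is the pose to reach, as a shift and turn from the pose measured when the call began, along the tool's axes at that moment; what a row does not reach only later rows make up. A row lasts 1/8 s, in which the tool goes at most 62.5 mm and 10.7 degrees, less where a joint would pass 70% of its speed; a pose out of reach is approached as far as the arm can. A call with a gripper value outside its range is refused whole. "hand" is the gripper's target within -1 to 1 (fully open at 1, half-way at 0, shut at -1), set as the call begins (left out, the last holds). The fingers move at their own pace and stop on an object; the grip force is fixed at half the most. Time passes only in rows, so rows that repeat a pose let the fingers close. It gives the time, the measured TCP pose, the force and the opening at its end, in the units of the state.
- read_state(): the state, without advancing time (a new reading comes with each control period).
- get_image(name): name is "scene" or "top"; returns the picture (420x560x3 uint8, red, green, blue); there is no depth.
- calibration(name): a dict with "fx", "fy", "cx", "cy" (pixels), "position" and "rotation" of the camera in the world. Camera axes: x right, y up, looking along -z (the intrinsics and any distortion apply to the point x, -y, -z); pixel columns grow to the right and rows downward; lengths in mm; the calibration is good to about 2 mm. A picture is of the moment at which its call begins. calibration takes no time and is no camera call.
- job_done(): hands the job in, once; it reports no verdict.
The state is a dict: "clock": time; "joints": joint angles; "joint_vel": joint speeds; "joint_efforts": joint torques, N m; "position": TCP position; "ee_rot": TCP orientation; "contact_force": force on the tool from outside, world axes, zero at the start; "wrist_torque": the same for the moment, N m; "gripper_width": finger opening in mm.
Only numpy, scipy, OpenCV 4.12 (cv2) and the standard library are available. Lean on these libraries where they do the work, as an engineer would, in place of code of your own. Each camera call takes 0.05 s, during which the arm holds its last target.

## Task

Slide back the glass pane that covers the round scent tester in the display case, leaving the other pane shut. Then gently press the tester's clear cap down, turn it until its opening is over the blue wax and let it spring fully up into its notch there, leaving that pane open and the stock on the counter undisturbed.

Things in the scene. Friction and masses are not known exactly. Their poses are not given: they have to be found in the camera images.
- case: fixed light-wood display case, 226 (x) x 446 (y) x 90 mm high, floor 6 mm thick; aluminium tracks on its long edges reach 109 mm. Origin: centre of its underside. Two open-topped bays 210 x 213 mm, centres at y = +-108, covered by the left (+y) and right (-y) glass panes. End walls at y = +-215 to +-223. The tester stands in one bay, a carton of candles in the other.
- pane_left (a joint): slide of the left glass pane (m): 0 shut over the +y bay, grows as it slides towards the case's -y, under the right pane; end stop at 0.185 (above 0.165 it counts as slid back). It takes about 2 N of friction plus 6 N per m/s and stays where left. May start up to 0.012 open.
- pane_left_lip (a point): middle of the OUTER face (+y side, the side to push) of the left pane's lip: an aluminium strip 110 mm long (case x), 10 mm thick, 26 mm high along the pane's outer edge; the point is 12 mm above the glass, 14 mm below the lip's top, 108 mm above the counter. Pane shut: face at case y = +220; a finger can come down outside it, over the 90 mm high end wall.
- pane_right (a joint): slide of the right glass pane (m): 0 shut over the -y bay, grows as it slides towards the case's +y, over the left pane; end stop at 0.185; otherwise as the left one.
- pane_right_lip (a point): middle of the OUTER face (-y side, the side to push) of the right pane's lip: as the left one but 18 mm high; the point is 8 mm above the glass, 10 mm below the lip's top, 112 mm above the counter. Pane shut: face at case y = -220.
- tester_top (a point): point on the tester's vertical axis, 54 mm above the case's floor (60 above the counter): level of the top of the cap's disc while the cap is up. The frame turns with the base. The tester is a fixed white round base, 188 mm across, with four wax discs at 90 degree steps, and a grey lip round its top with four notches, one at each wax.
- cap: clear cap, a disc 152 mm across, turning about the tester's axis (origin on the axis, at the base's underside; +x towards its opening), up to 3.45 rad either way from where it starts (opening over the yellow wax). It turns only while pressed down; turning then takes about 0.05 N m. Let go between notches it stays caught under the lip, about 5 mm low. Press it with well under 45 N.
- cap_tongue (a point): top of the red tongue (10 mm wide) on the cap's rim, 83 mm from the axis, at the middle of the opening. It sits in a notch of the lip (play +-0.03 rad) until the cap is pressed: the spring takes about 6 N to start, 9.5 N at 5 mm, where the tongue comes free, 11 N at the end stop at 7 mm. Released at a notch, it springs fully up into it.
- cap_opening (a point): centre of the cap's opening (a 62 degree pie slice), level with the top of the cap's disc, 48 mm from the axis; its z falls by 7 mm when the cap is fully pressed.
- cap_cup (a point): centre of the floor of the black finger cup on the cap, in which to press and push: round, 46 mm inside, walls 4 mm thick and 15 mm high above this floor, open on top. 47 mm from the axis, 135 degrees anticlockwise (from above) of the opening; 63 mm above the counter, 3 mm above the disc, while the cap is up.
- blue_top (a point): centre of the top of the BLUE wax disc (41 mm across), the wanted one, seen through the clear cap; 48 mm from the tester's axis, never under the opening at the start.
- yellow_top (a point): same, yellow wax; under the opening at the start.
- pink_top (a point): same, pink wax.
- green_top (a point): same, green wax.
- candle_cream: bystander, leave alone: cream jar candle with wooden lid, 76 dia x 85 tall mm; origin at the centre of its underside
- candle_grey: bystander, leave alone: grey jar candle with wooden lid, 72 dia x 80 tall mm; origin at the centre of its underside
- candle_rust: bystander, leave alone: rust-brown jar candle with wooden lid, 72 dia x 80 tall mm; origin at the centre of its underside
- diffuser_box: bystander, leave alone: beige boxed diffuser, 75 x 65 x 120 tall mm; origin at the centre of its underside
- melt_pack: bystander, leave alone: white pack of wax melts lying flat, 70 x 100 x 30 tall mm; origin at the centre of its underside
- black_tin: bystander, leave alone: black candle tin, 68 dia x 62 tall mm; origin at the centre of its underside

How it is judged:
By the outcome, as a careful person would: the job done as asked, in the order asked, and still so for the second after the job is handed in, with the robot touching nothing.
It also fails if it takes over 58 s, if anything falls off the work surface, if the arm or the gripper's body presses on something with over 40 N, if the wrist force passes 120 N, or if a joint passes its speed limit or range.

## Working session

There is one attempt and no reset: what is moved stays moved. The work goes in short steps, Python scripts to look and compute and a tool call to move; the robot and the scene stay as the last step left them, time stands still between calls to the robot, and variables do not carry over. Pictures are saved under pics/ and viewed, and the job is handed in when it is done.

Besides the shell and the picture viewer there is one more tool, called after "Request:" as name(argument=value, ...), one argument or row to a line, values as JSON. jog_arm: Moves the arm, as the interface text tells. Its arguments: {"type":"object","properties":{"increments":{"type":"array"},"hand":{"type":"number"}},"required":["increments"]}

```bash
mkdir -p pics; ls
python3 - <<'E'
from bench import *
import cv2
print(read_state())
for n in ("scene","top"):
    c=calibration(n);print(n,c)
    im=get_image(n);cv2.imwrite(f"pics/{n}0.png",im[:,:,::-1])
E
```

```text
pics
{'clock': 0.0, 'joints': array([-9.37403168e-01,  3.85575156e-01,  6.62332267e-03, -4.90511216e-04,
       -1.19401374e+00, -2.58622407e-01]), 'joint_vel': array([ 4.48882237e-04, -5.79580599e-04, -4.85940169e-05, -4.94078497e-04,
       -7.84116489e-05, -1.27178826e-03]), 'joint_efforts': array([-2.31092563e-04, -3.92282546e+01,  1.88396144e+01,  4.18635875e+00,
       -4.70329978e-03,  1.03878361e-05]), 'position': array([ 228.61516365, -581.09650357,  247.21060381]), 'ee_rot': array([-1.86201665e-01,  9.82510922e-01,  1.07685148e-03, -2.62215683e-04]), 'contact_force': array([-0.41784113,  1.14674245, -0.61959468]), 'wrist_torque': array([-0.03024829,  0.01133764,  0.01400708]), 'gripper_width': 85.33393133877618}
scene {'fx': 436.75280263160954, 'fy': 436.75280263160954, 'cx': 273.35223981979624, 'cy': 214.86891073004205, 'position': array([1291.9899214 , -539.84471521,  959.42973078]), 'rotation': array([0.35982984, 0.19614626, 0.42380891, 0.80773457])}
top {'fx': 528.4623833092322, 'fy': 528.4623833092322, 'cx': 271.49052245149767, 'cy': 204.00452152866936, 'position': array([ 215.17523068,    8.67210934, 1551.7609835 ]), 'rotation': array([-0.0630825 ,  0.06601935,  0.70668886, -0.70160736])}
```

View pics/scene0.png

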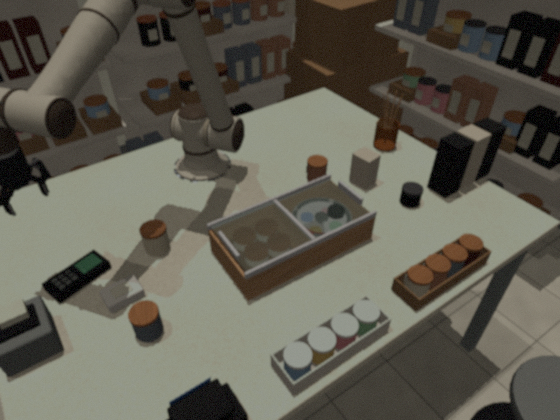

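View pics/top0.png

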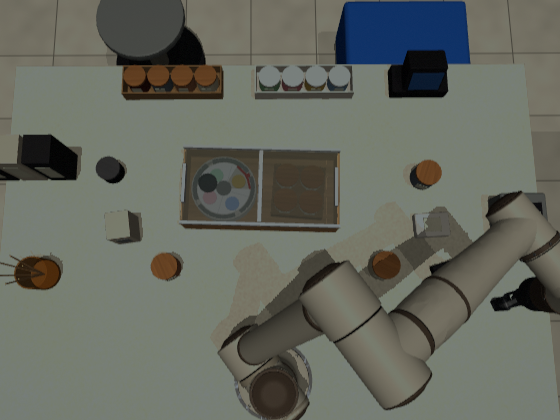

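```bash
cat > h.py <<'E'
from bench import *
import numpy as np, cv2
from scipy.spatial.transform import Rotation as R
def ray(n,u,v):
    c=calibration(n); d=np.array([(u-c['cx'])/c['fx'],-(v-c['cy'])/c['fy'],-1.])
    return c['position'],R.from_quat(c['rotation']).apply(d)
def onz(n,u,v,z):
    p,d=ray(n,u,v); return p+d*(z-p[2])/d[2]
def proj(n,P):
    c=calibration(n); q=R.from_quat(c['rotation']).inv().apply(np.array(P,float)-c['position'])
    return c['cx']+c['fx']*q[0]/-q[2], c['cy']-c['fy']*q[1]/-q[2]
def crop(im,u0,v0,w,h,s,name):
    a=cv2.resize(im[v0:v0+h,u0:u0+w],None,fx=s,fy=s,interpolation=cv2.INTER_CUBIC)
    a=np.clip(a.astype(float)*1.5,0,255).astype(np.uint8)
    cv2.imwrite(name,a[:,:,::-1])
E
python3 - <<'E'
from h import *
a=cv2.imread('pics/top0.png')[:,:,::-1];crop(a,170,135,180,105,4.4,'pics/top0c.png')
a=cv2.imread('pics/scene0.png')[:,:,::-1];crop(a,200,165,190,130,4.2,'pics/scene0c.png')
E
```

```text
(no output)
```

View pics/top0c.png

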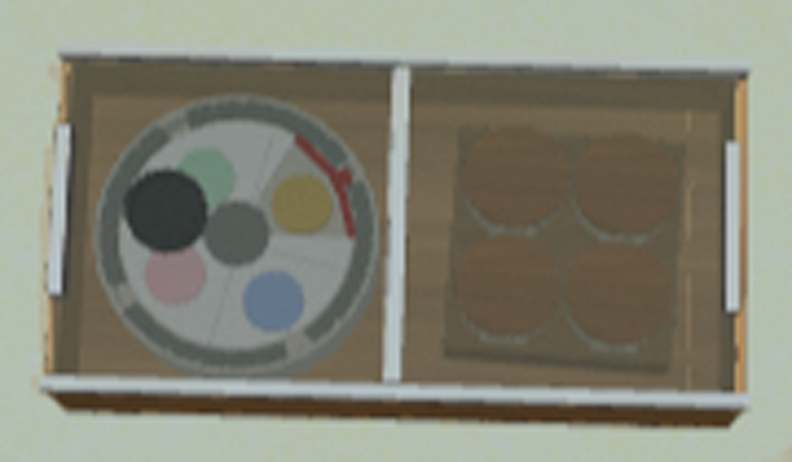

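View pics/scene0c.png

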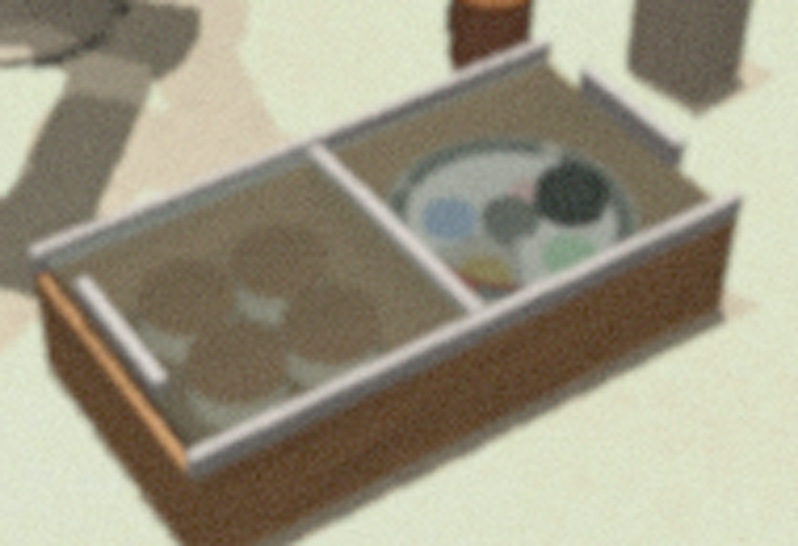

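Run:
```python
from h import *
C=[(60,54),(748,71),(746,400),(40,384)]
P=np.array([onz('top',170+x/4.4,135+y/4.4,109) for x,y in C])
print(P.round(1)); print('ctr',P.mean(0).round(1)); d=(P[0]-P[1])+(P[3]-P[2]); print('yaw',np.degrees(np.arctan2(d[1],d[0]))-90, [np.linalg.norm(P[i]-P[(i+1)%4]).round(1) for i in range(4)])
print('lipL',[onz('top',170+x/4.4,135+y/4.4,122)[:2].round(1) for x,y in [(57,125),(48,295),(70,125),(62,295)]])
print('lipR',[onz('top',170+x/4.4,135+y/4.4,120)[:2].round(1) for x,y in [(739,142),(740,312)]])
S=[(548,45),(740,203),(190,468),(35,252)]
for x,y in S: print('scene',onz('scene',200+x/4.2,165+y/4.2,109).round(1))
# black cup
im=cv2.imread('pics/top0.png').astype(int)
for n,box in (('top',(190,165,30,35)),('scene',(328,198,22,24))):
    im=cv2.imread(f'pics/{n}0.png'); u,v,w,h=box; s=im[v:v+h,u:u+w].max(2); 
    m=(s<75).astype(np.uint8); M=cv2.moments(m,True); cu,cv=u+M['m10']/M['m00'],v+M['m01']/M['m00']
    print(n,M['m00'],cu,cv,onz(n,cu,cv,78)[:2].round(1),onz(n,cu,cv,70)[:2].round(1))
st=read_state(); print(R.from_quat(st['ee_rot']).as_matrix().round(3))
```

```text
[[ 647.   249.1  109. ]
 [ 632.7 -193.4  109. ]
 [ 419.2 -185.5  109. ]
 [ 432.5  256.8  109. ]]
ctr [532.8  31.8 109. ]
yaw -1.7771992101183969 [np.float64(442.7), np.float64(213.7), np.float64(442.5), np.float64(214.6)]
lipL [array([596.4, 247.8]), array([486.7, 250.9]), array([596.3, 239.6]), array([486.7, 242.2])]
lipR [array([ 582.9, -184.7]), array([ 473.3, -182. ])]
scene [444.1 251.8 109. ]
scene [663.4 242.2 109. ]
scene [ 648.6 -199.   109. ]
scene [ 424.6 -185.4  109. ]
top 581.0 203.09982788296043 181.21514629948365 [555.2 196.4] [557.1 197.4]
scene 272.0 337.4485294117647 210.62132352941177 [563.4 182.8] [556.7 189.4]
[[-0.931 -0.366 -0.001]
 [-0.366  0.931  0.002]
 [ 0.     0.002 -1.   ]]
```

Request:
jog_arm(
  increments=[
    [-0.038, 0.044, 0, 2.3],
    [-0.076, 0.087, 0, 4.6],
    [-0.114, 0.131, 0, 6.9],
    [-0.152, 0.174, 0, 9.2],
    [-0.19, 0.218, 0, 11.5],
    [-0.228, 0.261, 0, 13.8],
    [-0.266, 0.305, 0, 16.1],
    [-0.304, 0.348, 0, 18.4],
    [-0.342, 0.392, 0, 20.7],
    [-0.38, 0.435, 0, 23.2],
  ],
  hand=-1,
)

```text
clock: 1.35
position: [423.1, -35.4, 248.2]
ee_rot: [0.016, 1.0, 0.001, -0.0]
contact_force: [1.8, -0.9, -0.9]
gripper_width: -0.3
```

```bash
cat >> h.py <<'E'
def go(x,y,z=None):
    s=read_state(); M=R.from_quat(s['ee_rot']).as_matrix(); p=s['position']
    d=np.array([x,y,p[2] if z is None else z])-p
    print('t',s['clock'],'p',p.round(1),'F',s['contact_force'].round(1),'T',s['wrist_torque'].round(2),'w',round(s['gripper_width'],1))
    print('M',M.round(3).tolist()); print('tool shift mm',(M.T@d).round(1))
E
python3 -c "
from h import *
go(541,290)"
```

```text
t 1.35 p [423.1 -35.4 248.2] F [ 1.8 -0.9 -0.9] T [-0.08 -0.15 -0.06] w -0.3
M [[-1.0, 0.031, -0.001], [0.031, 1.0, 0.002], [0.001, 0.002, -1.0]]
tool shift mm [-107.7  328.9    0.6]
```

Request:
jog_arm(
  increments=[
    [-0.018, 0.055, 0, 0],
    [-0.036, 0.11, 0, 0],
    [-0.054, 0.165, 0, 0],
    [-0.072, 0.22, 0, 0],
    [-0.09, 0.275, 0, 0],
    [-0.108, 0.329, 0.0, 0],
    [-0.108, 0.329, 0.04, 0],
    [-0.108, 0.329, 0.08, 0],
    [-0.108, 0.329, 0.08, 0],
  ],
)

```text
clock: 2.48
position: [539.3, 288.9, 164.8]
ee_rot: [0.016, 1.0, -0.002, -0.004]
contact_force: [0.5, 0.6, 1.7]
gripper_width: -0.0
```

Run:
```python
from h import *
go(541,290,122)
for n in ("scene","top"):
    im=get_image(n);cv2.imwrite(f"pics/{n}1.png",im[:,:,::-1])
    crop(im,*((100,100,200,150) if n=='top' else (250,100,200,150)),4,f'pics/{n}1c.png')
```

```text
t 2.475 p [539.3 288.9 164.8] F [0.5 0.6 1.7] T [-0.    0.02 -0.04] w -0.0
M [[-0.999, 0.032, -0.008], [0.032, 0.999, -0.004], [0.008, -0.004, -1.0]]
tool shift mm [-2.   1.3 42.8]
```

View pics/scene1c.png

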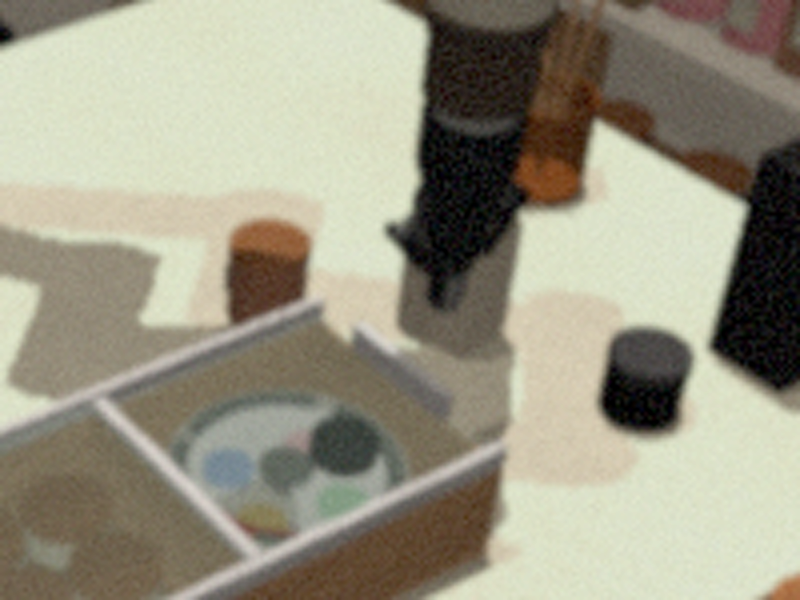

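View pics/top1c.png

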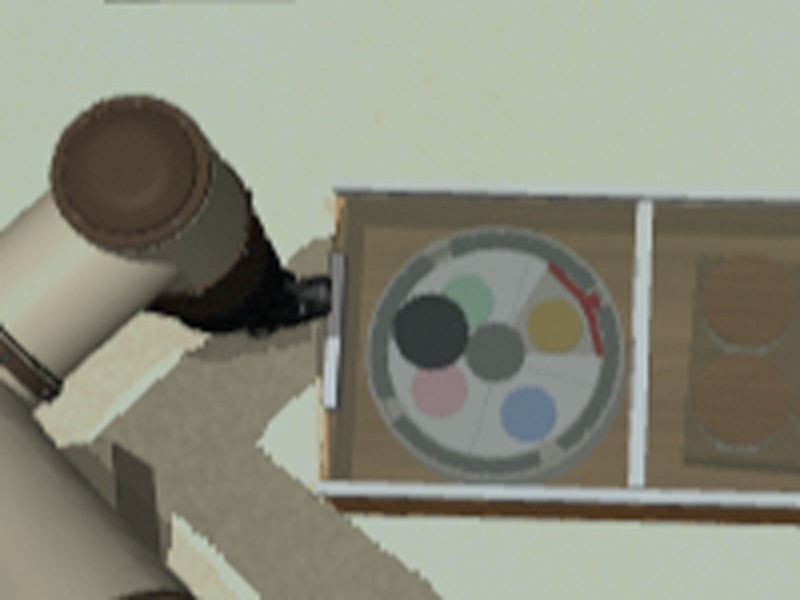

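Run:
```python
from h import *
p=read_state()['position']
print(onz('top',181.5,174.5,148)); print('box',onz('top',122,222,120))
print('tipproj',proj('top',p-[0,0,17]),proj('scene',p-[0,0,17]))
print('scene tip', onz('scene',250+440/4,100+303/4,148))
```

```text
[558.24379419 246.6933052  148.        ]
box [432.6442092 410.9633343 120.       ]
tipproj (np.float64(164.94859467461728), np.float64(180.0520045725008)) (np.float64(361.6604562243198), np.float64(175.45424009969693))
scene tip [535.79580013 289.9542493  148.        ]
```

Run:
```python
from h import *
im=cv2.imread('pics/top1.png')[:,:,::-1]
c=im[145:205,130:210]; c=np.clip(255*(c/255.)**0.5,0,255).astype(np.uint8)
c=cv2.resize(c,None,fx=9,fy=9,interpolation=cv2.INTER_CUBIC); cv2.circle(c,(int((164.95-130+.5)*9),int((180.05-145+.5)*9)),5,(255,0,0),-1)
cv2.imwrite('pics/top1d.png',c[:,:,::-1])
```

```text
(no output)
```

View pics/top1d.png

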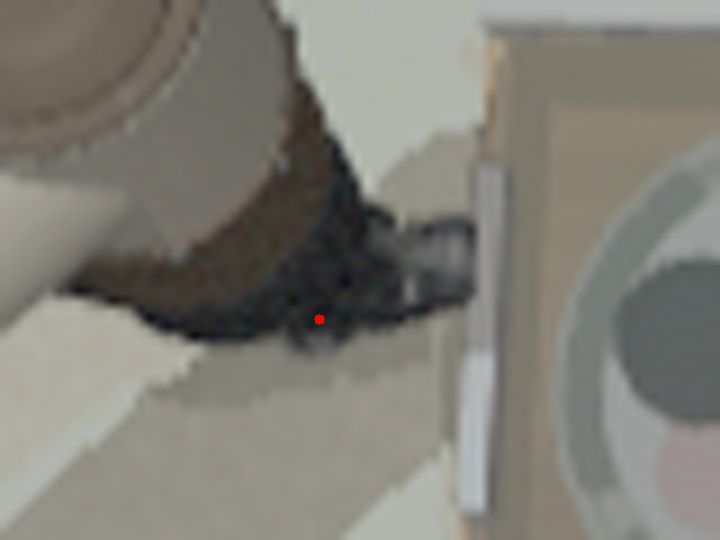

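Request:
jog_arm(
  increments=[
    [-0.002, 0.001, 0.025, 0],
    [-0.002, 0.001, 0.045, 0],
    [-0.002, 0.001, 0.045, 0],
    [-0.002, -0.015, 0.045, 0],
    [-0.002, -0.03, 0.045, 0],
    [-0.002, -0.045, 0.045, 0],
    [-0.002, -0.06, 0.045, 0],
    [-0.002, -0.06, 0.045, 0],
  ],
)

```text
clock: 3.58
position: [541.6, 228.6, 124.5]
ee_rot: [0.016, 1.0, 0.0, -0.0]
contact_force: [-0.2, 0.3, -0.7]
gripper_width: -0.3
```

Run:
```python
from h import *
go(535,82,121)
for n in ("scene","top"):
    im=get_image(n);cv2.imwrite(f"pics/{n}2.png",im[:,:,::-1])
    crop(im,*((150,120,150,110) if n=='top' else (280,120,150,110)),5,f'pics/{n}2c.png')
```

```text
t 3.575 p [541.6 228.6 124.5] F [-0.2  0.3 -0.7] T [ 0.03  0.   -0.03] w -0.3
M [[-0.999, 0.033, -0.001], [0.033, 0.999, 0.001], [0.001, 0.001, -1.0]]
tool shift mm [   1.8 -146.7    3.4]
```

View pics/scene2c.png

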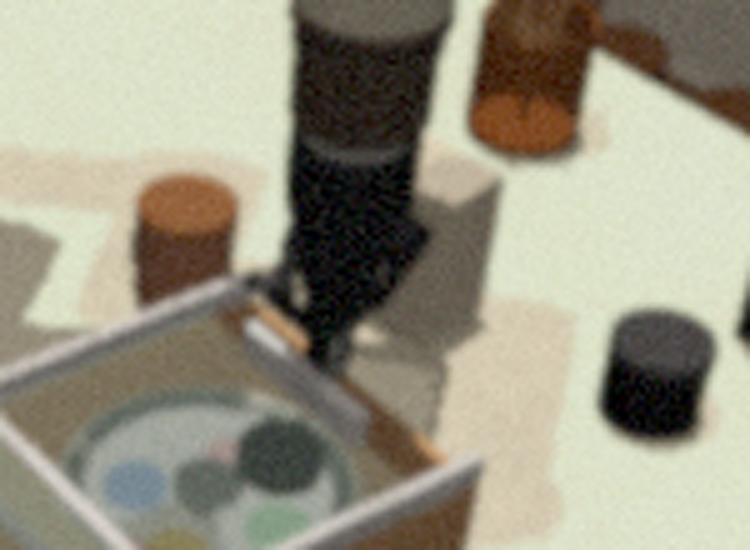

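View pics/top2c.png

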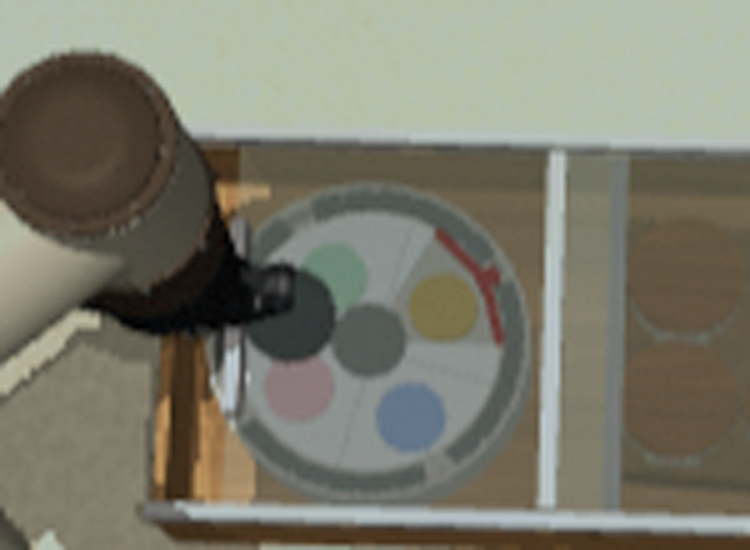

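Request:
jog_arm(
  increments=[
    [0, -0.018, 0.002, 0],
    [0, -0.036, 0.002, 0],
    [0, -0.054, 0.002, 0],
    [0, -0.072, 0.002, 0],
    [0, -0.09, 0.002, 0],
    [0, -0.108, 0.002, 0],
    [0, -0.122, 0.002, 0],
    [0, -0.134, 0.002, 0],
    [0, -0.142, 0.002, 0],
    [0, -0.142, 0.002, 0],
  ],
)

```text
clock: 4.92
position: [536.1, 86.5, 121.6]
ee_rot: [0.016, 1.0, -0.0, -0.002]
contact_force: [0.3, 0.4, 1.1]
gripper_width: 0.1
```

Run:
```python
from h import *
go(535,82,121)
for n in ("scene","top"):
    im=get_image(n);cv2.imwrite(f"pics/{n}3.png",im[:,:,::-1])
    crop(im,*((150,120,150,110) if n=='top' else (280,120,150,110)),5,f'pics/{n}3c.png')
```

```text
t 4.925 p [536.1  86.5 121.6] F [0.3 0.4 1.1] T [-0.03 -0.01  0.  ] w 0.1
M [[-0.999, 0.033, -0.004], [0.033, 0.999, -0.001], [0.004, -0.001, -1.0]]
tool shift mm [ 1.  -4.5  0.6]
```

View pics/top3c.png

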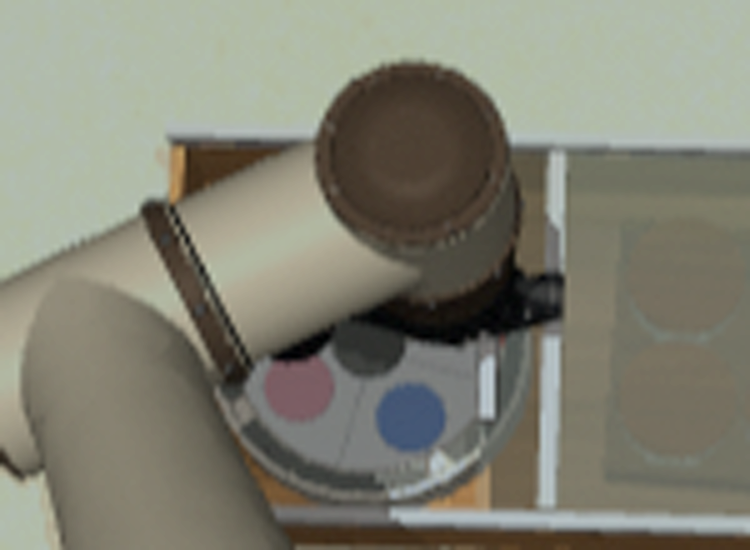

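Request:
jog_arm(
  increments=[
    [0, -0.003, 0, 0],
    [0, -0.006, 0, 0],
    [0, -0.007, 0, 0],
    [0, -0.007, 0, 0],
  ],
)

```text
clock: 5.52
position: [536.1, 80.1, 121.5]
ee_rot: [0.016, 1.0, -0.0, -0.002]
contact_force: [-0.2, 1.5, -0.7]
gripper_width: -0.1
```

Run:
```python
from h import *
go(535,82,121)
print(onz('top',245.8,198,122))
```

```text
t 5.525 p [536.1  80.1 121.5] F [-0.2  1.5 -0.7] T [ 0.5  -0.06  0.05] w -0.1
M [[-0.999, 0.032, -0.003], [0.032, 0.999, -0.001], [0.003, -0.001, -1.0]]
tool shift mm [1.1 1.8 0.5]
[496.83298156  72.39777317 122.        ]
```

Request:
jog_arm(
  increments=[
    [0, 0.01, 0, 0],
    [0, 0.02, 0, 0],
    [0, 0.02, -0.05, 0],
    [0, 0.02, -0.1, 0],
    [0, 0.0, -0.13, 5],
    [0.02, -0.055, -0.13, 15],
    [0.035, -0.11, -0.13, 25],
    [0.05, -0.165, -0.13, 35],
    [0.06, -0.22, -0.13, 45],
    [0.075, -0.28, -0.13, 45],
  ],
)

```text
clock: 6.78
position: [452.4, -198.4, 252.2]
ee_rot: [0.397, 0.918, -0.001, -0.001]
contact_force: [0.3, -0.5, -0.5]
gripper_width: 0.1
```

Run:
```python
from h import *
go(535,82,121)
for n in ("scene","top"):
    im=get_image(n);cv2.imwrite(f"pics/{n}4.png",im[:,:,::-1])
    crop(im,*((150,120,200,150) if n=='top' else (200,150,200,150)),4,f'pics/{n}4c.png')
```

```text
t 6.775 p [ 452.4 -198.4  252.2] F [ 0.3 -0.5 -0.5] T [-0.   -0.15 -0.01] w 0.1
M [[-0.685, 0.729, -0.003], [0.729, 0.685, -0.001], [0.001, -0.003, -1.0]]
tool shift mm [147.6 252.5 130.7]
```

View pics/top4c.png

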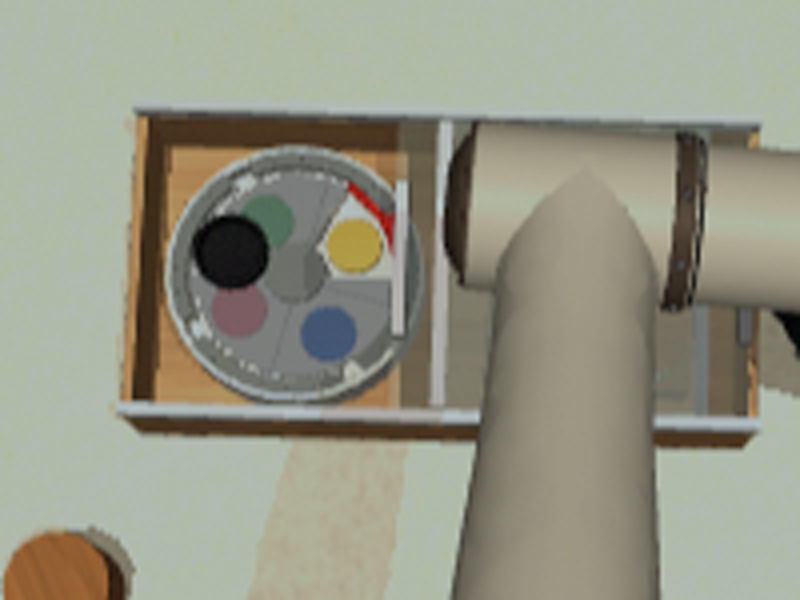

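View pics/scene4c.png

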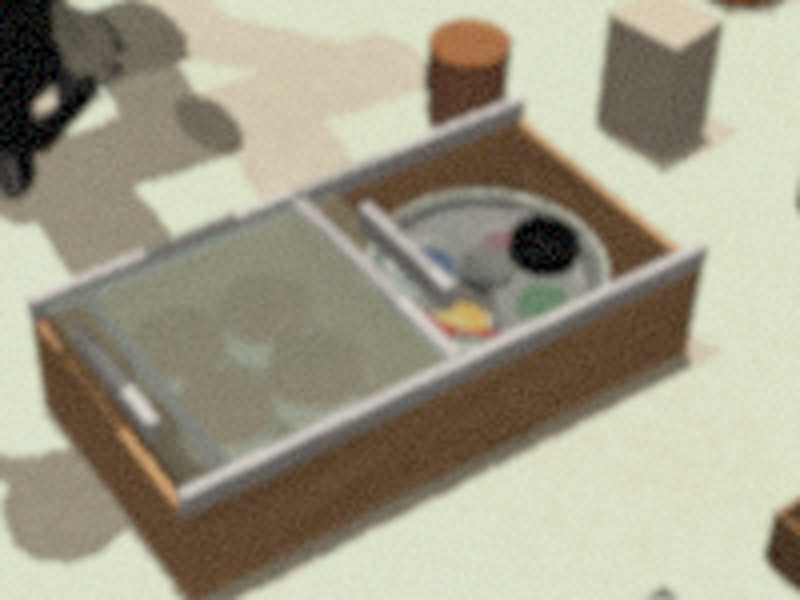

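```bash
cat >> h.py <<'E'
def tri(u1,u2):
    (p,d),(q,e)=ray('top',*u1),ray('scene',*u2); d=d/np.linalg.norm(d); e=e/np.linalg.norm(e)
    A=np.array([[d@d,-d@e],[d@e,-e@e]]); t=np.linalg.solve(A,[(q-p)@d,(q-p)@e]); a,b=p+t[0]*d,q+t[1]*e
    return (a+b)/2,np.linalg.norm(a-b)
def blob(im,f,box):
    u,v,w,h=box; hsv=cv2.cvtColor(im[v:v+h,u:u+w],cv2.COLOR_RGB2HSV).astype(int); m=f(hsv).astype(np.uint8)
    n,l,s,c=cv2.connectedComponentsWithStats(m); k=1+np.argmax(s[1:,4]); return (c[k]+[u,v]),s[k]
E
python3 - <<'E'
from h import *
t=cv2.imread('pics/top4.png')[:,:,::-1].copy();s=cv2.imread('pics/scene4.png')[:,:,::-1].copy()
bt=(188,155,70,70);bs=(290,195,65,45)
F={'black':lambda h:h[...,2]<48,'blue':lambda h:(abs(h[...,0]-110)<14)&(h[...,1]>90),'yellow':lambda h:(abs(h[...,0]-24)<5)&(h[...,1]>130),
'green':lambda h:(h[...,0]>50)&(h[...,0]<88)&(h[...,1]>55),'pink':lambda h:((h[...,0]>160))&(h[...,1]>50)&(h[...,1]<120)}
for k,f in F.items():
    a,sa=blob(t,f,bt);print(k,'top',a.round(1),sa[2:],onz('top',*a,60)[:2].round(1),onz('top',*a,45)[:2].round(1))
    try:
        b,sb=blob(s,f,bs);print('   scene',b.round(1),sb[2:],[x.round(1) for x in tri(a,b)])
    except Exception as e: print(e)
E
```

```text
black top [207.1 182.4] [ 20  19 291] [555.8 187. ] [559.2 188.8]
   scene [335.6 211. ] [ 17  15 192] [array([553.6, 185.6,  68.3]), np.float64(1.0)]
blue top [231.7 203.2] [ 13  13 127] [494.2 115.7] [497.  116.8]
   scene [341.2 210.8] [2 3 4] [array([528.6, 159.2,  57. ]), np.float64(108.3)]
yellow top [238.3 181.1] [ 13  13 132] [559.1  96.9] [562.6  97.8]
   scene [317.5 228.3] [ 4  5 10] [array([564.2, 101.1,  47.6]), np.float64(8.1)]
green top [217.  174.1] [13 13 99] [580.2 158.8] [583.9 160.3]
   scene [331.5 214.2] [3 4 6] [array([572.5, 154.1,  85.4]), np.float64(5.2)]
pink top [209.3 196.9] [ 14  13 130] [513.1 180.1] [516.1 181.8]
   scene [324.  209.5] [1 2 2] [array([513. , 178.1,  50. ]), np.float64(7.4)]
```

Request:
jog_arm(
  increments=[
    [0.026, 0.042, 0, 0],
    [0.053, 0.084, 0, 0],
    [0.079, 0.126, 0, 0],
    [0.105, 0.168, 0, 0],
    [0.132, 0.21, 0, 0],
    [0.158, 0.252, 0, 0],
    [0.184, 0.294, 0, 0],
    [0.211, 0.336, 0, 0],
    [0.211, 0.336, 0.05, 0],
    [0.211, 0.336, 0.08, 0],
  ],
)

```text
clock: 8.12
position: [552.3, 183.7, 168.5]
ee_rot: [0.399, 0.917, -0.003, -0.003]
contact_force: [-0.3, -0.5, 0.7]
gripper_width: 0.2
```

Run:
```python
from h import *
go(553,185.2,102)
```

```text
t 8.125 p [552.3 183.7 168.5] F [-0.3 -0.5  0.7] T [ 0.04  0.01 -0.03] w 0.2
M [[-0.681, 0.732, -0.007], [0.732, 0.681, -0.002], [0.003, -0.007, -1.0]]
tool shift mm [ 0.3  2.  66.5]
```

Request:
jog_arm(
  increments=[
    [0, 0.001, 0.03, 0],
    [0, 0.001, 0.055, 0],
    [0, 0.001, 0.067, 0],
    [0, 0.001, 0.067, 0],
    [0, 0.001, 0.067, 0],
  ],
)

```text
clock: 8.75
position: [553.2, 184.9, 102.6]
ee_rot: [0.399, 0.917, -0.002, -0.002]
contact_force: [0.0, -0.3, 0.1]
gripper_width: 0.1
```

Run:
```python
from h import *
go(553,185.2,82)
im=get_image("scene");cv2.imwrite("pics/scene5.png",im[:,:,::-1]);crop(im,270,130,120,90,6.6,'pics/scene5c.png')
p=read_state()['position'];print(proj('scene',p-[0,0,17]))
```

```text
t 8.75 p [553.2 184.9 102.6] F [ 0.  -0.3  0.1] T [-0.01 -0.01  0.03] w 0.1
M [[-0.681, 0.732, -0.005], [0.732, 0.681, -0.001], [0.003, -0.005, -1.0]]
tool shift mm [ 0.3  0.2 20.6]
(np.float64(335.9972078016305), np.float64(206.6836977842903))
```

View pics/scene5c.png

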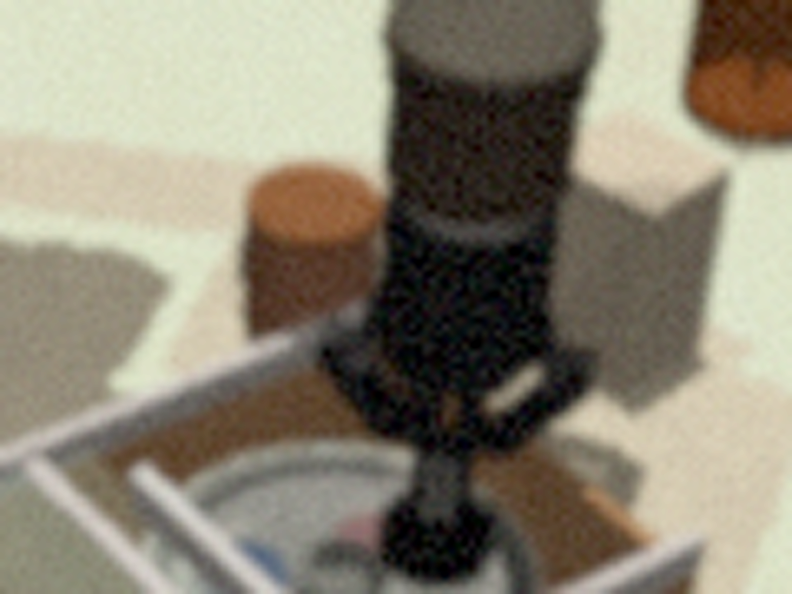

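Request:
jog_arm(
  increments=[
    [0, 0, 0.008, 0],
    [0, 0, 0.016, 0],
    [0, 0, 0.022, 0],
    [0, 0, 0.022, 0],
    [0, 0, 0.022, 0],
  ],
)

```text
clock: 9.43
position: [553.0, 184.7, 80.6]
ee_rot: [0.399, 0.917, -0.002, -0.002]
contact_force: [-0.1, -0.8, -0.3]
gripper_width: 0.0
```

Run:
```python
from h import *
go(553,185.2,74)
```

```text
t 9.425 p [553.  184.7  80.6] F [-0.1 -0.8 -0.3] T [ 0.02 -0.01 -0.01] w 0.0
M [[-0.681, 0.732, -0.005], [0.732, 0.681, -0.001], [0.003, -0.005, -1.0]]
tool shift mm [0.4 0.4 6.6]
```

Request:
jog_arm(
  increments=[
    [0, 0, 0.002, 0],
    [0, 0, 0.004, 0],
    [0, 0, 0.006, 0],
    [0, 0, 0.0065, 0],
    [0, 0, 0.0065, 0],
    [0, 0, 0.0065, 0],
  ],
)

```text
clock: 10.18
position: [553.8, 185.0, 76.1]
ee_rot: [0.399, 0.917, -0.001, -0.001]
contact_force: [-1.9, 0.4, 9.7]
gripper_width: 0.4
```

Run:
```python
from h import *
go(553,185.2,74)
```

```text
t 10.175 p [553.8 185.   76.1] F [-1.9  0.4  9.7] T [-0.06  0.58 -0.07] w 0.4
M [[-0.682, 0.732, -0.003], [0.732, 0.682, -0.001], [0.002, -0.003, -1.0]]
tool shift mm [ 0.7 -0.4  2.1]
```

Request:
jog_arm(
  increments=[
    [0, 0, 0.003, 0],
    [0, 0, 0.0045, 0],
    [0, 0, 0.005, 0],
    [0, 0, 0.005, 0],
  ],
)

```text
clock: 10.68
position: [554.5, 185.0, 73.3]
ee_rot: [0.399, 0.917, -0.0, -0.0]
contact_force: [-2.2, -0.7, 9.9]
gripper_width: 0.2
```

Run:
```python
from h import *
go(553,185.2,74)
```

```text
t 10.675 p [554.5 185.   73.3] F [-2.2 -0.7  9.9] T [-0.39  0.69 -0.06] w 0.2
M [[-0.682, 0.731, -0.001], [0.731, 0.682, -0.001], [0.0, -0.001, -1.0]]
tool shift mm [ 1.2 -0.9 -0.7]
```

```bash
cat >> h.py <<'E'
def arc(a_to,n,ax=(539.5,139.8)):
    s=read_state(); M=R.from_quat(s['ee_rot']).as_matrix(); p=s['position']
    r0=np.hypot(p[0]-ax[0],p[1]-ax[1]); a0=np.degrees(np.arctan2(p[1]-ax[1],p[0]-ax[0])); print('p',p.round(1),'r',r0.round(1),'a',a0.round(1),'F',s['contact_force'].round(1))
    for i in range(1,n+1):
        f=i/n; a=np.radians(a0+(a_to-a0)*f); r=r0+(47-r0)*f
        d=np.array([ax[0]+r*np.cos(a),ax[1]+r*np.sin(a),p[2]])-p; print((M.T@d/1000).round(4))
E
python3 -c "
from h import *
arc(27,9)"
```

```text
p [554.5 185.   73.3] r 47.6 a 71.6 F [-2.2 -0.7  9.9]
[-0.0037  0.0018 -0.    ]
[-0.0076  0.0032 -0.    ]
[-0.0115  0.0043 -0.    ]
[-0.0156  0.005  -0.    ]
[-0.0196  0.0054 -0.    ]
[-0.0237  0.0054 -0.    ]
[-0.0278  0.0051 -0.    ]
[-0.0318  0.0044 -0.    ]
[-0.0358  0.0034 -0.    ]
```

Request:
jog_arm(
  increments=[
    [-0.0037, 0.0018, 0.003, 0],
    [-0.0076, 0.0032, 0.003, 0],
    [-0.0115, 0.0043, 0.003, 0],
    [-0.0156, 0.005, 0.003, 0],
    [-0.0196, 0.0054, 0.003, 0],
    [-0.0237, 0.0054, 0.003, 0],
    [-0.0278, 0.0051, 0.003, 0],
    [-0.0318, 0.0044, 0.003, 0],
    [-0.0358, 0.0034, 0.003, 0],
    [-0.0358, 0.0034, 0.003, 0],
  ],
)

```text
clock: 11.92
position: [584.0, 162.1, 73.4]
ee_rot: [0.398, 0.917, 0.002, 0.002]
contact_force: [-0.6, 1.1, 10.9]
gripper_width: -0.1
```

Run:
```python
from h import *
arc(-17,9)
for n in ("scene","top"):
    im=get_image(n);cv2.imwrite(f"pics/{n}6.png",im[:,:,::-1])
    crop(im,*((170,130,120,90) if n=='top' else (270,140,120,90)),6.6,f'pics/{n}6c.png')
```

```text
p [584.  162.1  73.4] r 49.8 a 26.6 F [-0.6  1.1 10.9]
[-0.0039 -0.0017  0.    ]
[-0.0076 -0.0036 -0.    ]
[-0.0111 -0.0059 -0.    ]
[-0.0143 -0.0084 -0.    ]
[-0.0173 -0.0112 -0.    ]
[-0.0201 -0.0142 -0.    ]
[-0.0226 -0.0174 -0.    ]
[-0.0248 -0.0208 -0.0001]
[-0.0266 -0.0243 -0.0001]
```

View pics/top6c.png

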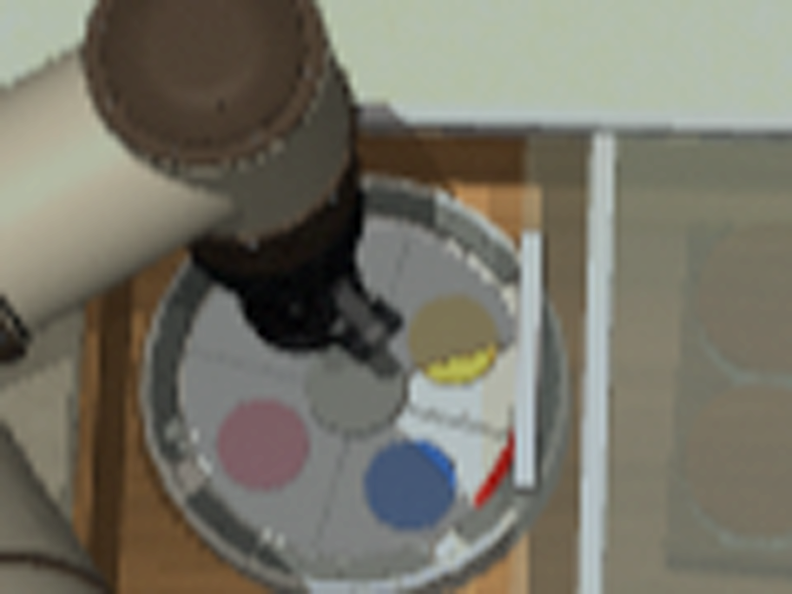

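View pics/scene6c.png

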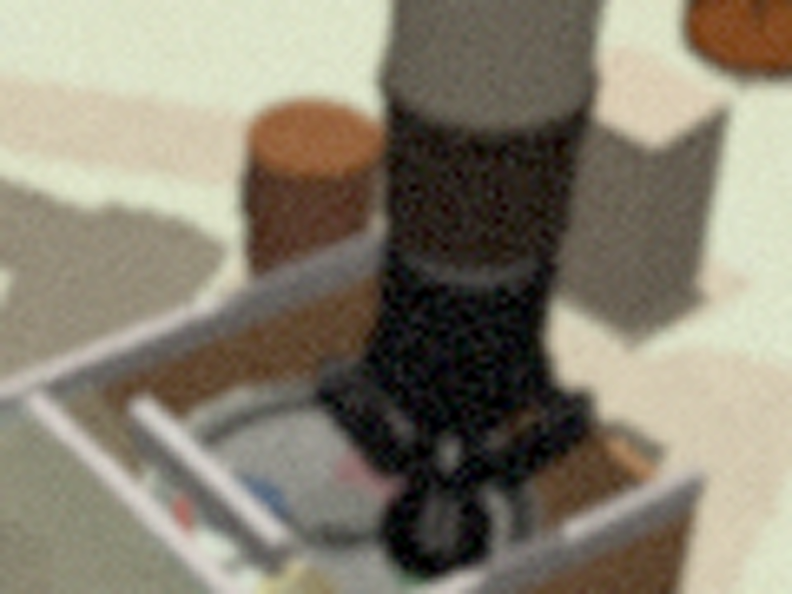

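Request:
jog_arm(
  increments=[
    [-0.0039, -0.0017, 0.003, 0],
    [-0.0076, -0.0036, 0.003, 0],
    [-0.0111, -0.0059, 0.003, 0],
    [-0.0143, -0.0084, 0.003, 0],
    [-0.0173, -0.0112, 0.003, 0],
    [-0.0201, -0.0142, 0.003, 0],
    [-0.0226, -0.0174, 0.003, 0],
    [-0.0248, -0.0208, 0.003, 0],
    [-0.0266, -0.0243, 0.003, 0],
    [-0.0266, -0.0243, 0.003, 0],
  ],
)

```text
clock: 13.28
position: [588.7, 127.5, 74.2]
ee_rot: [0.397, 0.918, 0.006, 0.007]
contact_force: [2.0, 0.2, 9.8]
gripper_width: -0.2
```

Run:
```python
from h import *
arc(-17,1)
for n in ("scene","top"):
    im=get_image(n);cv2.imwrite(f"pics/{n}7.png",im[:,:,::-1])
    crop(im,*((180,140,100,75) if n=='top' else (270,140,120,90)),8 if n=='top' else 6.6,f'pics/{n}7c.png')
```

```text
p [588.7 127.5  74.2] r 50.7 a -14.0 F [2.  0.2 9.8]
[ 0.0018 -0.0041 -0.0001]
```

View pics/top7c.png

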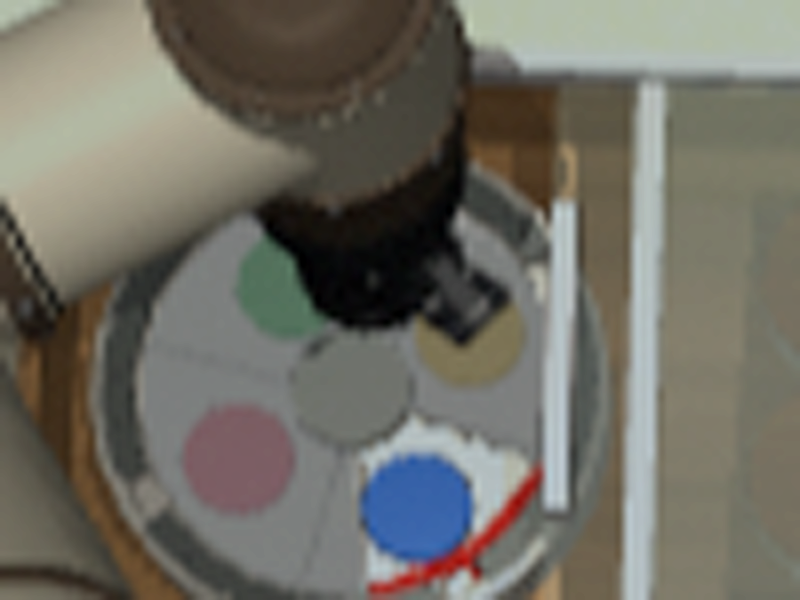

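View pics/scene7c.png

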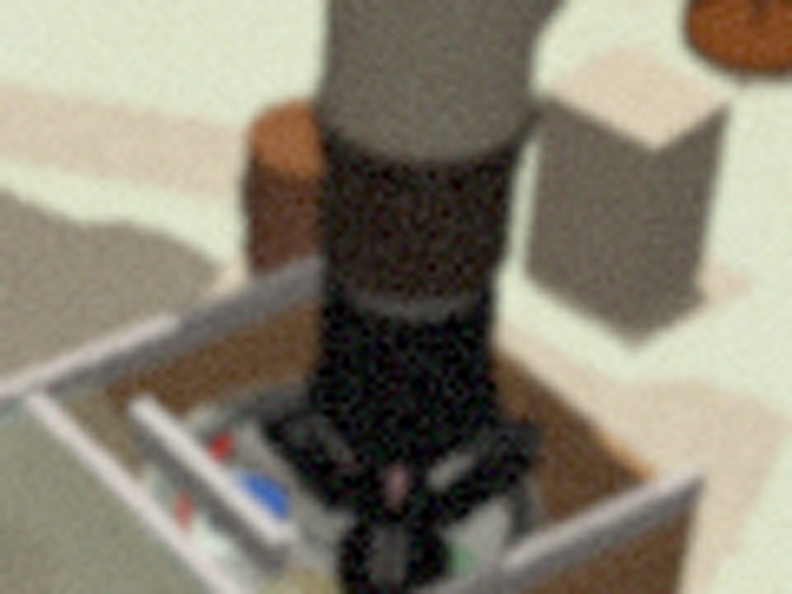

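Run:
```python
from h import *
A=np.array([539.5,139.8])
def ang(u,v,z):
    d=onz('top',u,v,z)[:2]-A; return np.degrees(np.arctan2(d[1],d[0])).round(1),np.hypot(*d).round(1)
print('tongue start',ang(170+343/4.4,135+178/4.4,62))
for p in [(475,575),(470,565),(372,590),(540,472)]: print(p,ang(180+p[0]/8-.5,140+p[1]/8-.5,54))
im=cv2.imread('pics/top7.png')[:,:,::-1]
h=cv2.cvtColor(np.ascontiguousarray(im),cv2.COLOR_RGB2HSV).astype(int)
m=((h[...,0]<8)|(h[...,0]>172))&(h[...,1]>130)&(h[...,2]>70)
ys,xs=np.nonzero(m[190:222,215:255]); 
for x,y in zip(xs+215,ys+190): print(x,y,*ang(x,y,54))
a,_=blob(np.ascontiguousarray(im),lambda h:(abs(h[...,0]-110)<14)&(h[...,1]>120),(215,185,40,35)); print('blue',a,ang(*a,45))
```

```text
tongue start (np.float64(-63.3), np.float64(79.3))
(475, 575) (np.float64(-146.9), np.float64(81.5))
(470, 565) (np.float64(-146.6), np.float64(77.5))
(372, 590) (np.float64(-174.1), np.float64(73.9))
(540, 472) (np.float64(-114.4), np.float64(74.5))
246 199 -116.4 72.5
247 199 -115.4 75.1
245 200 -119.5 71.3
246 200 -118.4 73.9
245 201 -121.5 72.8
246 201 -120.4 75.3
244 202 -124.7 72.0
245 202 -123.4 74.4
243 203 -127.9 71.4
244 203 -126.6 73.7
242 204 -131.2 71.1
243 204 -129.7 73.3
244 204 -128.4 75.5
241 205 -134.5 70.9
242 205 -132.9 73.0
243 205 -131.5 75.2
241 206 -136.1 73.0
242 206 -134.6 75.1
239 207 -141.1 71.4
240 207 -139.3 73.2
241 207 -137.7 75.2
237 208 -146.2 70.3
238 208 -144.3 72.0
239 208 -142.5 73.7
240 208 -140.8 75.5
236 209 -149.4 71.2
237 209 -147.5 72.7
238 209 -145.6 74.4
239 209 -143.8 76.0
234 210 -154.6 71.1
235 210 -152.5 72.4
236 210 -150.6 73.8
237 210 -148.7 75.2
238 210 -146.8 76.8
231 211 -161.9 70.5
232 211 -159.7 71.5
233 211 -157.6 72.6
234 211 -155.6 73.7
235 211 -153.6 75.0
236 211 -151.6 76.3
239 211 -146.3 80.8
229 212 -167.0 71.8
230 212 -164.8 72.5
231 212 -162.6 73.3
232 212 -160.5 74.3
233 212 -158.4 75.3
226 213 -174.1 73.2
227 213 -171.8 73.6
228 213 -169.6 74.0
229 213 -167.5 74.6
230 213 -165.3 75.3
blue [231.71428571 202.92142857] (np.float64(-151.0), np.float64(47.8))
```

Request:
jog_arm(
  increments=[
    [0.001, -0.005, 0.004, 0],
    [0.0005, -0.006, 0.004, 0],
    [-0.0004, -0.0073, 0.004, 0],
    [-0.0004, -0.0073, 0.004, 0],
    [-0.0004, -0.0073, 0.004, 0],
  ],
)

```text
clock: 14.0
position: [587.5, 123.8, 73.7]
ee_rot: [0.396, 0.918, 0.009, 0.01]
contact_force: [0.8, -0.1, 9.6]
gripper_width: -0.2
```

Run:
```python
from h import *
arc(-18.7,1)
A=np.array([539.5,139.8])
im=get_image('top');cv2.imwrite("pics/top8.png",im[:,:,::-1]);crop(im,205,180,60,45,13,'pics/top8c.png')
def ang(u,v,z):
    d=onz('top',u,v,z)[:2]-A; return np.degrees(np.arctan2(d[1],d[0])),np.hypot(*d)
h=cv2.cvtColor(np.ascontiguousarray(im),cv2.COLOR_RGB2HSV).astype(int)
m=((h[...,0]<8)|(h[...,0]>172))&(h[...,1]>110)&(h[...,2]>60)
ys,xs=np.nonzero(m[190:225,210:255]); L=np.array([ang(x,y,54) for x,y in zip(xs+210,ys+190)])
print('strip',L[:,0].min().round(1),L[:,0].max().round(1),'tongue',L[L[:,1]>78.5].round(1))
```

```text
p [587.5 123.8  73.7] r 50.6 a -18.4 F [ 0.8 -0.1  9.6]
[ 0.0031 -0.0019 -0.0001]
strip -178.6 -118.4 tongue [[-148.    79.2]
 [-146.3   80.8]
 [-150.8   80.3]
 [-149.1   81.7]
 [-147.4   83.3]
 [-151.8   82.8]
 [-150.1   84.3]]
```

View pics/top8c.png

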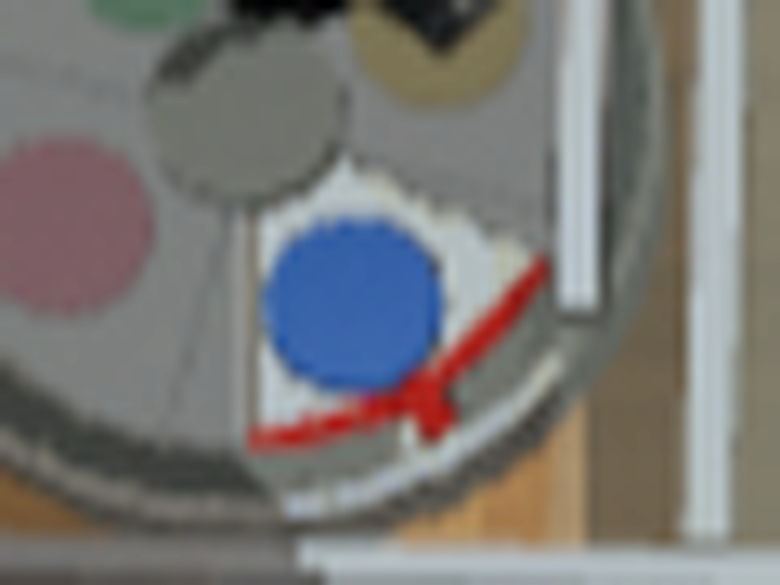

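Request:
jog_arm(
  increments=[
    [0.001, -0.0048, 0.0035, 0],
    [0.0005, -0.0057, 0.0035, 0],
    [0.0005, -0.0057, 0.0035, 0],
    [0.0005, -0.0057, 0.0035, 0],
  ],
)

```text
clock: 14.55
position: [586.6, 121.8, 73.6]
ee_rot: [0.395, 0.918, 0.012, 0.014]
contact_force: [0.5, 0.8, 10.8]
gripper_width: 0.1
```

```bash
cat > tong.py <<'E'
from h import *
import sys
A=np.array([539.5,139.8]); k=sys.argv[1]; z=float(sys.argv[2])
arc(-20,1)
im=get_image('top');cv2.imwrite(f"pics/top{k}.png",im[:,:,::-1]);crop(im,205,180,60,45,13,f'pics/top{k}c.png')
def ang(u,v,z):
    d=onz('top',u,v,z)[:2]-A; return np.degrees(np.arctan2(d[1],d[0])),np.hypot(*d)
h=cv2.cvtColor(np.ascontiguousarray(im),cv2.COLOR_RGB2HSV).astype(int)
m=((h[...,0]<8)|(h[...,0]>172))&(h[...,1]>110)&(h[...,2]>60)
ys,xs=np.nonzero(m[190:225,210:255]); L=np.array([ang(x,y,z) for x,y in zip(xs+210,ys+190)])
L[:,0]=np.where(L[:,0]>0,L[:,0]-360,L[:,0])
print('strip',L[:,0].min().round(1),L[:,0].max().round(1),'tongue',L[L[:,1]>78.5][:,0].mean().round(1))
E
python3 tong.py 9 54
```

```text
p [586.6 121.8  73.6] r 50.4 a -20.9 F [ 0.5  0.8 10.8]
[ 0.0034 -0.0008 -0.0001]
strip -180.8 -120.4 tongue -150.4
```

View pics/top9c.png

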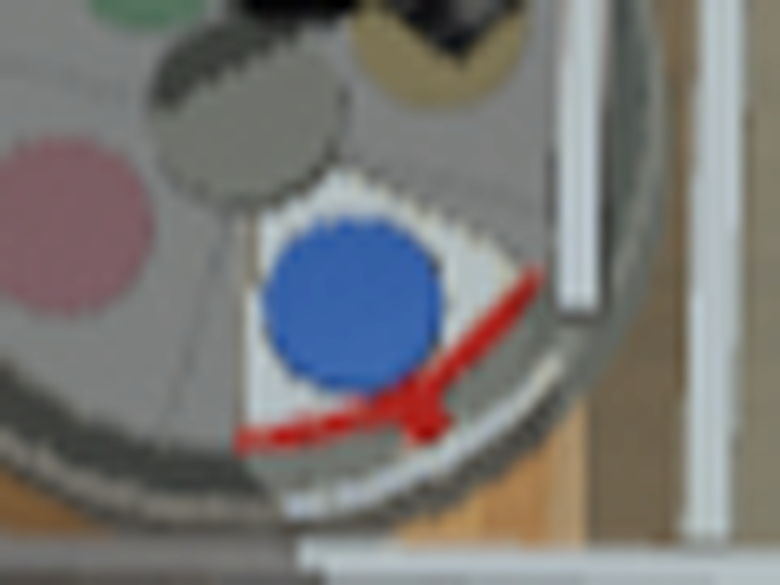

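Request:
jog_arm(
  increments=[
    [0.0014, -0.0037, 0.0015, 0],
    [0.0013, -0.0034, 0.0, 0],
    [0.0012, -0.003, -0.0015, 0],
    [0.001, -0.0025, -0.003, 0],
    [0.0007, -0.0018, -0.005, 0],
    [0.0, 0.0, -0.0075, 0],
    [0.0, 0.0, -0.009, 0],
    [0.0, 0.0, -0.009, 0],
  ],
)

```text
clock: 15.6
position: [586.0, 121.5, 82.2]
ee_rot: [0.395, 0.918, 0.012, 0.014]
contact_force: [-0.3, 0.4, -0.5]
gripper_width: -0.4
```

```bash
python3 tong.py 10 60
```

```text
p [586.  121.5  82.2] r 50.0 a -21.5 F [-0.3  0.4 -0.5]
[ 0.0032 -0.0002 -0.0001]
strip -180.4 -121.0 tongue -151.0
```

View pics/top10c.png

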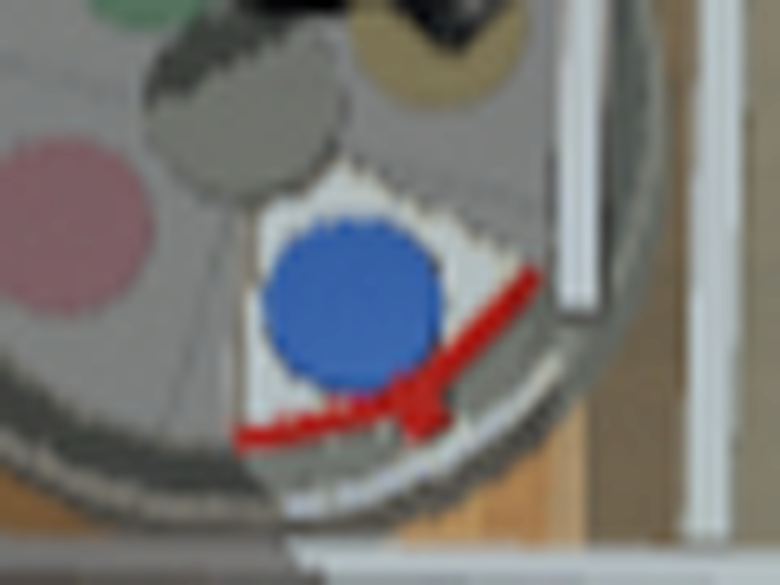

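Request:
jog_arm(
  increments=[
    [0, 0, 0.002, 0],
    [0, 0, 0.0035, 0],
    [0, 0, 0.0035, 0],
    [0, 0, 0.0035, 0],
    [0, 0, 0.0035, 0],
  ],
)

```text
clock: 16.27
position: [586.4, 121.5, 79.7]
ee_rot: [0.395, 0.918, 0.012, 0.014]
contact_force: [-1.6, -1.3, 6.0]
gripper_width: 0.1
```

```bash
python3 -c "
from h import *
for i in range(3): go(580,120,82)"
```

```text
t 16.275 p [586.4 121.5  79.7] F [-1.6 -1.3  6. ] T [-0.07  0.51  0.01] w 0.1
M [[-0.687, 0.726, 0.035], [0.726, 0.687, 0.01], [-0.016, 0.033, -0.999]]
tool shift mm [ 3.2 -5.6 -2.5]
t 16.275 p [586.4 121.5  79.7] F [-1.6 -1.3  6. ] T [-0.07  0.51  0.01] w 0.1
M [[-0.687, 0.726, 0.035], [0.726, 0.687, 0.01], [-0.016, 0.033, -0.999]]
tool shift mm [ 3.2 -5.6 -2.5]
t 16.275 p [586.4 121.5  79.7] F [-1.6 -1.3  6. ] T [-0.07  0.51  0.01] w 0.1
M [[-0.687, 0.726, 0.035], [0.726, 0.687, 0.01], [-0.016, 0.033, -0.999]]
tool shift mm [ 3.2 -5.6 -2.5]
```

Request:
jog_arm(
  increments=[
    [0, 0, -0.004, 0],
    [0, 0, -0.012, 0],
    [0, 0, -0.03, 0],
    [0, 0, -0.07, 0],
    [0, 0, -0.12, 0],
    [0, 0, -0.16, 0],
    [-0.04, -0.045, -0.16, 0],
    [-0.08, -0.09, -0.16, 0],
    [-0.12, -0.135, -0.16, 0],
    [-0.16, -0.18, -0.16, 0],
  ],
)

```text
clock: 17.52
position: [559.7, -121.8, 236.7]
ee_rot: [0.395, 0.919, 0.012, 0.014]
contact_force: [0.9, -0.2, -0.6]
gripper_width: 0.0
```

Request:
jog_arm(
  increments=[
    [-0.02, -0.045, 0, 0],
    [-0.04, -0.09, 0, 0],
    [-0.06, -0.13, 0, 0],
    [-0.06, -0.13, 0, 0],
  ],
)

```text
clock: 18.02
position: [505.3, -257.0, 233.4]
ee_rot: [0.397, 0.918, 0.012, 0.014]
contact_force: [1.0, -0.6, -0.3]
gripper_width: -0.0
```

Run:
```python
from h import *
go(580,120,82)
ims={}
for n in ("scene","top"):
    im=get_image(n);ims[n]=im;cv2.imwrite(f"pics/{n}11.png",im[:,:,::-1])
    crop(im,*((150,120,200,150) if n=='top' else (200,150,200,150)),4,f'pics/{n}11c.png')
f=lambda h:h[...,2]<48
a,sa=blob(ims['top'],f,(205,150,40,40));b,sb=blob(ims['scene'],f,(305,205,60,45));print(a,sa,b,sb,[x.round(1) for x in tri(a,b)])
```

```text
t 18.025 p [ 505.3 -257.   233.4] F [ 1.  -0.6 -0.3] T [0.04 0.01 0.01] w -0.0
M [[-0.684, 0.728, 0.035], [0.729, 0.685, 0.01], [-0.016, 0.033, -0.999]]
tool shift mm [226.1 307.6 157.9]
[227.52447552 171.32867133] [ 13  12  20  19 286] [327.27083333 223.71875   ] [ 15  12  17  15 192] [array([585.2, 126.6,  70. ]), np.float64(2.2)]
```

View pics/top11c.png

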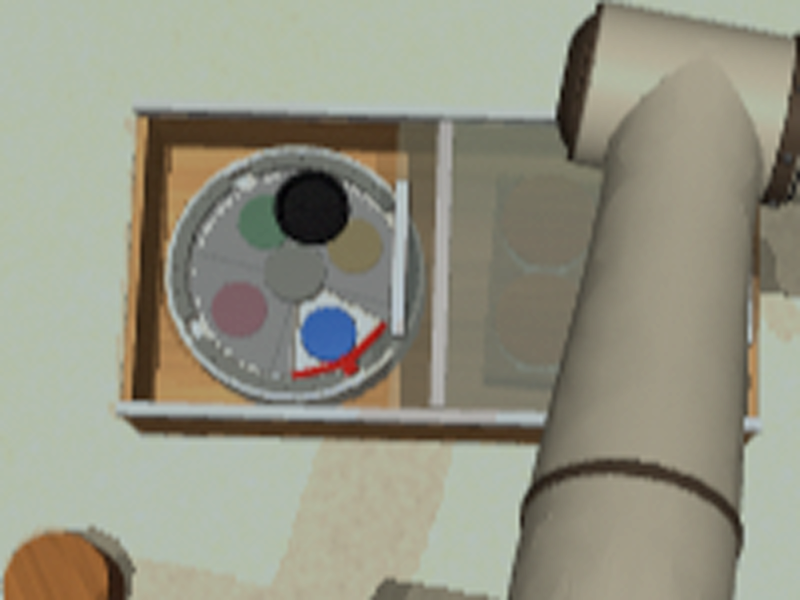

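View pics/scene11c.png

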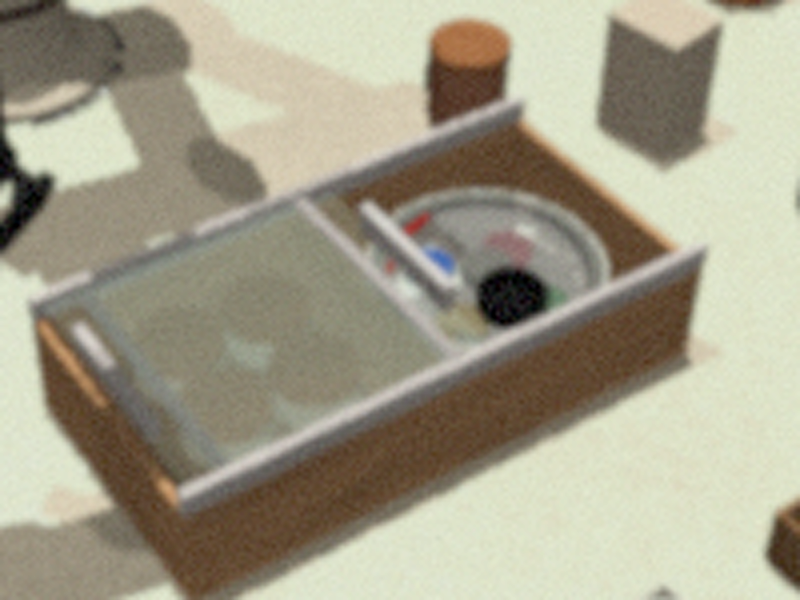

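```bash
python3 -c "
from bench import *
print(abs(read_state()['joint_vel']).max()); print(job_done())"
```

```text
0.02696990291978696
the job is handed in; nothing more can be done
None
```

The job is done and handed in at about 18 s of the 58 s. The pane over the tester is slid back, and the cap's opening is over the blue wax with the cap fully up.

**How it went:** I pushed the left pane back by its lip with the closed fingers, to about 183 mm (165 mm is needed). I then pressed the cap at about 10–11 N and turned it about 90° clockwise, with two small camera-guided corrections at the end, and let it rise into the notch.

**Last checks:**
- **Cap up:** a light touch in the cup met the spring's 6 N at the original, unpressed height. In the final pictures the cup is at z = 70 mm, against 68 mm before pressing.
- **Cap angle:** the tongue is within about 0.5° of the blue wax's direction, and the cup is within 1 mm of where I predicted it.
- **Panes and stock:** the left pane is still open and the right pane still shut. I felt no contact with any stock, and what is near the case in the final views looks unmoved. I did not measure the positions of the other items again.

**Disagreements:** the two cameras differed by up to about 16 mm on the case corners, probably from picking the edges by eye, but they agreed within 1–2 mm on the cup. The tool ended tilted by about 2°, with no visible effect.

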